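Zero the gauge, shim the dish plate off its pads

ROBOT

A 6-joint arm with a two-finger parallel gripper is mounted at the origin on a cart in front of the work surface, level with it; the furniture and walls round the work are solid. World frame = base frame: x ahead of the robot, y to its left, z up, the work surface at z = 0. Lengths are in m, angles in rad, forces in N, time in s.
With the tool pointing down it reaches from about 0.375 to 0.9 m from the base axis. Payload 3.1 kg.
Tool frame: the origin (TCP) lies between the finger pads; the fingertips stand 17 mm ahead of it and the grasp point (between the pads) lies 2 mm behind it (robot.nose_length is the distance from the TCP to the fingertips, in m); z points along the fingers, y is the line along which they close (so a half turn about z gives the same grasp; the last joint's range is limited). The gripper opens to 87 mm and grips with 3 to 60 N. Pads are 19 mm wide; open, the fingers measure 117 mm over their backs; the gripper's body (75 mm by 190 mm) begins 51 mm behind the grasp point.
Start: joints at [-1.341, 0.527, 1.433, -0, 1.181, -0.178], TCP at [0.248, -0.573, 0.24] pointing down, gripper open.
Joint ranges: [-3.08, 3.08], [-0.75, 2.2], [0.22, 2.44], [-1.43, 4.57], [0, 2.65], [-2.85, 2.85]. Speed limits (rad/s): [2.79, 2.79, 3.14, 3.14, 3.14, 3.14].

INTERFACE

Orientations are given as a unit quaternion [x, y, z, w].
In Python, from rig import robot, cams gives the robot as it stands.
- The arm moves only by the shell command python3 -m pendant 'ROWS' [FORCE]. ROWS is JSON, a list of rows, each an object with "jaw": the opening, from 0 (shut) to 1 (fully open); "linear": the shift along the tool's x, y, z in cm, a list of three; "twist": the turn about the tool's z in degrees. A call has 1 to 12 rows; each row shifts and turns the commanded pose from where the row before left it, along the tool's axes as they then stand; what a row does not reach is not made up. A row lasts 1/12 s, in which the tool goes at most 41.7 mm and 7.16 degrees, less where a joint would pass 70% of its speed; a pose out of reach is approached as far as the arm can. A call is refused whole if a number of a shift passes 4.17 or a number of a turn 7.16, either way. A call with a gripper value outside its range is refused whole. The fingers move at their own pace and stop on an object; FORCE is the grip in N (left out, the last holds). Time passes only in rows, so rows that do not move let the fingers close. It gives the time, the measured TCP pose, the force, the opening and the grip force at its end, in the units of the state.
- robot.get_obs(): the state, without advancing time (a new reading comes with each control period).
- cams.camera(name): name is "scene" or "top"; returns a dict with "color" (420x560x3 uint8, blue, green, red), "depth" (420x560 float32, m along the optical axis (not along the pixel's ray), 0 where there is no reading), "fov_y" (degrees; the focal length in pixels is half the picture's height over the tangent of half this angle, whatever the lens; pixels are square), "cx", "cy" (the principal point, pixels), "k1" (the pictures are not rectified: a ray, as slopes to the right and down, at radius r is drawn at 1 + k1 r^2 times it, then the intrinsics apply), "view" (4x4, takes a point from world to camera coordinates). Camera axes: x right, y down, z forward; pixel columns grow to the right and rows downward; lengths in m; the calibration is good to about 2 mm. A picture is of the moment at which its call begins.
- robot.hand_in(): hands the job in; it is judged then, once.
The state is a dict: "time": time; "q": joint angles; "joint_velocities": joint speeds; "joint_torque": joint torques, N m; "position": TCP position; "tool_rot": TCP orientation; "ft_force": force on the tool from outside, world axes, zero at the start; "moment": the same for the moment, N m; "grip_width": finger opening in m; "grip_force": force on a finger pad.
Only numpy, scipy, OpenCV 4.12 (cv2) and the standard library are available. Lean on these libraries where they do the work, as an engineer would, in place of code of your own. Each camera call takes 0.05 s, during which the arm holds its last target. There are 200 camera calls.

TASK

Zero the height gauge by pressing its red plunger fully down to its stop and letting it spring back while the white plate still lies on its pads. Then take the yellow wedge by its tab and, with it flat on the deck, push its thin edge straight in under the middle of the plate's front lip, between the two rubber pads, until the plate just lifts off and the lip stands on the wedge's green band. Lift the plate with the wedge alone, keep the dish standing on it, leave the other things where they are, and finish while still holding the wedge there.

Things in the scene. Friction and masses are not known exactly. Their poses are not given: they have to be found in the camera images.
- fixture: Grey metal levelling fixture, fixed. Origin at desk height straight below the middle of the plate's front lip; x points in under the plate (the way the wedge goes), y left, z up. Deck: slab 6 mm thick, x -90 to +95 mm, 120 mm wide; bare runway from x -90 to 0. Two black rubber pads under the plate, 12 mm wide, at y +45 and -45 mm, 6 to 20 mm behind the lip.
- gauge_plunger (a joint): Spring plunger of the height gauge: 0 = up, 0.008 m = fully down on its stop; it moves straight down, takes 2 N to start and 4 N at the stop, and springs back up when let go.
- plunger_top (a point): Centre of the top face of the red plunger head (disc, 22 mm across), 62 mm above the desk when up. It is on top of the grey height gauge (40 x 38 mm, top 44 mm above the desk) at the plate's right side, fixture x +20, y -90 mm.
- plate (a joint): Angle (rad) of the white plate (116 mm wide, 88 mm deep, 8 mm thick, 0.40 kg), hinged at the back, 84 mm behind the lip; 0 = lying on the pads, grows as the lip rises (0.012 rad per mm of lip lift). It falls back under its own weight.
- lip (a point): Middle of the lower front edge of the plate (blue front face). At rest it is 13 mm above the desk, which leaves a gap of 7 mm over the deck. The dish's top is 35 mm above the desk.
- wedge: Loose yellow wedge, 96 x 24 mm, about 0.12 kg; origin at the middle of its underside, z up, x towards its thin edge. The thin edge (x +48 mm) is 2.4 mm high; the ramp rises from it 1 mm in 5 mm to 16 mm at x -20 mm. From x -48 to -20 mm stands the upright grip tab, 44 mm high.
- wedge_tab (a point): Centre of the wedge's grip tab (28 x 24 mm), 26 mm above the wedge's underside and 34 mm behind its origin; same axes as the wedge. The tab's sides are smooth straight down to the underside, so it can be gripped across y from above.
- dish: Clear flat culture dish with lid, 62 mm across, 14 mm high, 18 g, standing loose on the middle of the plate; origin at the centre of its underside.
- band (a point): Middle of the green band across the wedge's ramp, 6 mm ahead of the wedge's origin; the band covers wedge x -5 to +17 mm. With the wedge flat on the deck the lip first touches the ramp at wedge x +25 mm, and stands on the band while it is lifted by 1.6 to 6 mm.
- filter_cube: Bystander: black filter cube with an orange window, 39 x 40 x 37 mm; origin at the centre of its underside.
- tube_rack: Bystander: orange microtube rack, 52 x 90 x 28 mm; origin at the centre of its underside.
- mouse: Bystander: black computer mouse, 112 x 62 x 40 mm; origin at the centre of its underside.
- timer: Bystander: white bench timer, 41 x 68 x 50 mm; origin at the centre of its underside.
There are look-alikes about, which are no part of the job. There is more than one size of the wedge; the job needs the smaller. Of the things that look like the dish, the smaller one is meant.

How it is judged:
By the outcome, as a careful person would: the job done as asked, in the order asked, and still so for the second after the job is handed in, while the arm keeps its last pose, push and grip.
It also fails if it takes over 48 s, if anything falls off the work surface, if the arm or the gripper's body presses on something with over 40 N, if the wrist force passes 120 N, or if a joint passes its speed limit or range.

## Working session

There is one attempt and no reset: what is moved stays moved. The work goes in short steps, Python scripts to look and compute and a shell command to move; the robot and the scene stay as the last step left them, time stands still between calls to the robot, and variables do not carry over. Pictures are saved under pics/ and viewed, at most 10 in all, crops included, and the job is handed in when it is done.

```bash
ls; mkdir -p pics; cat > h.py <<'E'
import numpy as np,cv2
from rig import robot,cams
def cam(n):
    c=cams.camera(n); c['f']=c['color'].shape[0]/2/np.tan(np.radians(c['fov_y'])/2); return c
def rays(c,uv):
    uv=np.atleast_2d(np.array(uv,float)); d=(uv-[c['cx'],c['cy']])/c['f']; s=d.copy()
    for _ in range(20): s=d/(1+c['k1']*(s**2).sum(1,keepdims=True))
    V=np.array(c['view']); R=V[:3,:3]; o=-R.T@V[:3,3]
    return o,np.c_[s,np.ones(len(s))]@R
def onz(c,uv,z):
    o,d=rays(c,uv); return o+d*((z-o[2])/d[:,2])[:,None]
def cloud(c):
    h,w=c['depth'].shape; v,u=np.mgrid[:h,:w]; o,d=rays(c,np.c_[u.ravel(),v.ravel()])
    return (o+d*c['depth'].reshape(-1,1)).reshape(h,w,3)
E
python3 - <<'E'
from h import *
for n in('scene','top'):
    c=cam(n); cv2.imwrite(f'pics/{n}0.png',c['color']); o,d=rays(c,[[280,210]]); print(n,o,d,c['k1'],c['f'])
o=robot.get_obs();print(o['time'],o['position'],o['tool_rot'],o['grip_width'],robot.nose_length)
E
```

```text
pics
scene [-0.36955192 -0.89306474  0.73383304] [[ 0.63078922  0.61336979 -0.47549741]] -0.13505108884846045 504.3705748212585
top [ 0.27800427 -0.06507229  1.23040595] [[ 0.16218585 -0.02457268 -0.98651673]] -0.17622653478937553 500.37698924851264
0.1 [ 0.2483271  -0.57286787  0.23868706] [ 9.79183484e-01  2.02974806e-01 -2.13123401e-05 -9.65176809e-04] 0.08705875620742962 0.017
```

View pics/scene0.png

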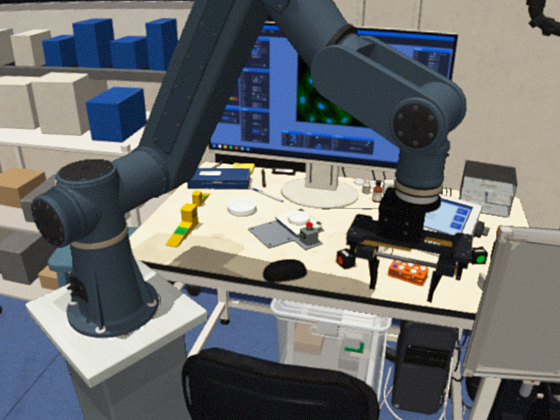

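View pics/top0.png

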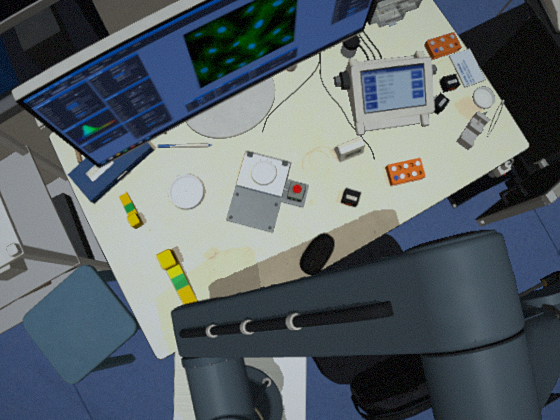

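The top view shows two yellow wedges, at (131,210) and (175,277), and the fixture at (262,190) with its red plunger at (297,190). There are three dishes: on the plate (264,173), loose (187,190) and far (483,97). Next I measure them and check them in a crop.

```bash
python3 - <<'E'
from h import *
c=cam('top'); P=cloud(c); im=c['color']; hsv=cv2.cvtColor(im,cv2.COLOR_BGR2HSV)
def blobs(name,lo,hi,z,mn=25):
    m=cv2.inRange(hsv,np.array(lo),np.array(hi)); m[:140,:380]=0
    n,l,s,ce=cv2.connectedComponentsWithStats(m)
    for i in range(1,n):
        if s[i,4]>=mn:
            p=P[l==i]; p=p[p[:,2]>-.05]
            ys,xs=np.where(l==i); r=cv2.minAreaRect(onz(c,np.c_[xs,ys],z)[:,:2].astype(np.float32)*1000)
            print(name,ce[i].round(1),s[i,4],'z-plane',(onz(c,[ce[i]],z)[0]*1000).round(1),'rect',np.round(r[0],1),np.round(r[1],1),round(r[2],1),'depthz',np.percentile(p[:,2],[5,50,95]).round(4) if len(p) else '')
blobs('yellow',(20,140,90),(34,255,255),.02)
blobs('green',(40,110,60),(85,255,255),.012)
blobs('red',(0,170,90),(4,255,255),.062,10)
k=cv2.resize(im[140:320,100:330],None,fx=3.4,fy=3.3,interpolation=cv2.INTER_CUBIC); cv2.imwrite('pics/crop1.png',k)
for uv in [(264,173),(187,190),(483,97),(255,205),(297,190),(303,200),(220,235),(349,148),(287,160)]:
    print(uv,(P[uv[1],uv[0]]*1000).round(1), 'z=0',(onz(c,[uv],0)[0]*1000).round(1))
E
```

```text
yellow [124.9 198.8] 101 z-plane [499.6 291.   20. ] rect [499.7 291.1] [27.3 22.4] 29.7 depthz [0.001  0.0062 0.0111]
yellow [132.9 217.8] 146 z-plane [452.2 267.8  20. ] rect [452.4 267.2] [37.2 27.8] 29.6 depthz [0.014  0.0435 0.0483]
yellow [169.1 263.1] 396 z-plane [342.8 172.4  20. ] rect [342.3 171.6] [68.7 40.2] 29.0 depthz [0.0194 0.0622 0.0675]
yellow [186.6 294.7] 242 z-plane [267.7 127.1  20. ] rect [266.1 126.5] [44.1 33.5] 27.6 depthz [0.0044 0.0095 0.0192]
green [129.1 207.2] 71 z-plane [480.1 281.2  12. ] rect [480.  281.3] [19.6 22.4] 29.7 depthz [0.0085 0.0123 0.016 ]
green [179.6 281.2] 180 z-plane [299.8 146.4  12. ] rect [299.7 146.5] [30.5 33.1] 27.7 depthz [0.0123 0.0173 0.0215]
red [296.5 188.5] 47 z-plane [ 522.6 -133.    62. ] rect [ 522.7 -133.1] [17.1 16.7] 0.3 depthz [0.0595 0.0626 0.0672]
(264, 173) [565.8 -54.7  35.9] z=0 [574.4 -54.4   0. ]
(187, 190) [524.  135.5  19.5] z=0 [527.9 138.7   0. ]
(483, 97) [ 794.9 -641.7   13.6] z=0 [ 800.7 -648.1    0. ]
(255, 205) [491.3 -33.3   4.4] z=0 [492.  -33.2   0. ]
(297, 190) [ 518.5 -134.1   64.7] z=0 [ 531.8 -138.     0. ]
(303, 200) [ 505.2 -152.6    7.1] z=0 [ 506.5 -153.1    0. ]
(220, 235) [415.3  51.8   2.4] z=0 [415.5  52.1   0. ]
(349, 148) [ 629.3 -263.2   49.7] z=0 [ 644.1 -271.6    0. ]
(287, 160) [ 607.6 -112.     6.2] z=0 [ 609.2 -112.3    0. ]
```

View pics/crop1.png

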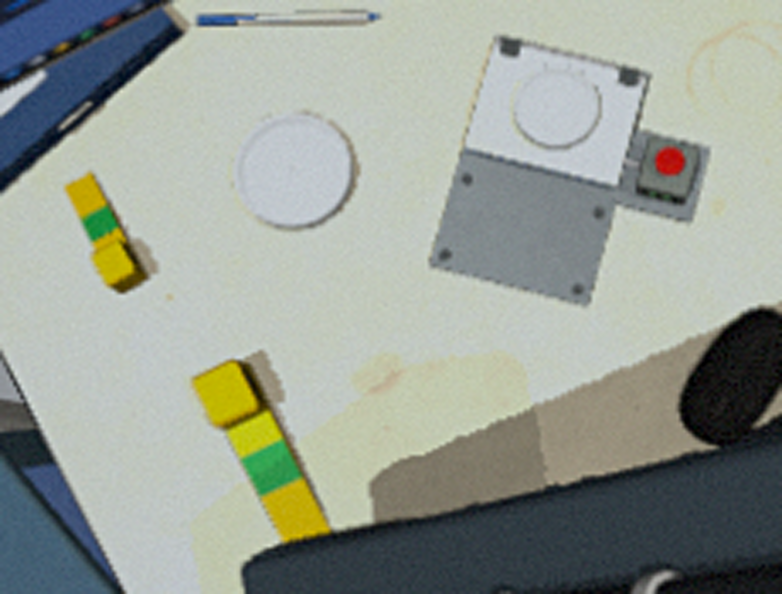

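The smaller wedge is the far one, (129,207) in the top view: its green band measures about 20x22 mm, against 30x33 mm for the other at (180,281). The right dish is the one on the plate (264,173); the loose one (187,190) is larger. Next I fit the fixture frame and the tab.

```bash
cat > fix.py <<'E'
from h import *
def un(x,y): return [100+(x+.5)/3.4-.5,140+(y+.5)/3.3-.5]
c=cam('top')
fr=onz(c,[un(432,264),un(588,304)],.006)[:,:2]*1000
lp=onz(c,[un(465,150),un(618,186)],.021)[:,:2]*1000
bk=onz(c,[un(497,37),un(650,73)],.021)[:,:2]*1000
print('front',fr.round(1),np.linalg.norm(fr[0]-fr[1]),'lip',lp.round(1),np.linalg.norm(lp[0]-lp[1]),'back',bk.round(1))
for a in(fr,lp,bk): d=a[0]-a[1]; print('yaw',np.degrees(np.arctan2(d[1],d[0]))-90)
d=bk.mean(0)-fr.mean(0); print('yaw long',np.degrees(np.arctan2(d[1],d[0])),np.linalg.norm(d))
hsv=cv2.cvtColor(c['color'],cv2.COLOR_BGR2HSV)
g=cv2.inRange(hsv,np.array((0,0,90)),np.array((179,40,175))); roi=np.zeros_like(g); roi[184:240,220:288]=255; g&=roi
g=cv2.morphologyEx(g,cv2.MORPH_OPEN,np.ones((3,3)))
ct=max(cv2.findContours(g,cv2.RETR_EXTERNAL,cv2.CHAIN_APPROX_NONE)[0],key=cv2.contourArea)[:,0]
r=cv2.minAreaRect((onz(c,ct,.006)[:,:2]*1000).astype(np.float32)); print('runway rect',r, cv2.boxPoints(r).round(1).tolist())
P=cloud(c)*1000; q=P[130:200,230:300].reshape(-1,3); q=q[(q[:,2]>14)&(q[:,2]<44)]; 
print('plate depth',cv2.minAreaRect(q[:,:2].astype(np.float32)),np.median(q,0))
for yaw in np.radians([-14,-15.5,-17]):
    R=np.array([[np.cos(yaw),-np.sin(yaw)],[np.sin(yaw),np.cos(yaw)]]); print('origin from plunger',np.array([522.6,-133.])-R@[20,-90])
m=cv2.inRange(hsv,np.array((20,140,90)),np.array((34,255,255))); m[:208]=0;m[235:]=0;m[:,150:]=0
ys,xs=np.where(m>0); p=P[ys,xs]; k=p[:,2]>38; print('tabtop',k.sum(),p[k].mean(0), onz(c,[[xs[k].mean(),ys[k].mean()]],.044)*1000)
E
python3 fix.py
```

```text
front [[453.3  36. ]
 [424.7 -77.8]] 117.32091147102267 lip [[537.6  13.1]
 [511.8 -98.3]] 114.40147104219534 back [[ 625.7   -8.2]
 [ 599.2 -121.1]]
yaw -14.083747587655068
yaw -13.06382659623037
yaw -13.216025670281638
yaw long -14.130977999495082 178.8610786711815
runway rect ((497.5008239746094, -42.110267639160156), (137.1227569580078, 128.02833557128906), 75.59720611572266) [[418.3999938964844, -92.5999984741211], [542.4000244140625, -124.4000015258789], [576.5999755859375, 8.399999618530273], [452.6000061035156, 40.20000076293945]]
plate depth ((590.12548828125, -54.670616149902344), (198.19752502441406, 152.38111877441406), 7.271345138549805) [564.78594353 -55.08669657  23.74794888]
origin from plunger [524.96705608 -40.83494672]
origin from plunger [527.37884478 -40.92849169]
origin from plunger [529.78735831 -41.08513787]
tabtop 117 [445.15166767 260.22494629  44.49604832] [[445.21667136 260.35107069  44.        ]]
```

```bash
python3 -m pendant '[{"jaw":0,"linear":[2.4,-1.6,0],"twist":0},{"jaw":0,"linear":[2.4,-1.6,0],"twist":0},{"jaw":0,"linear":[2.4,-1.6,0],"twist":0},{"jaw":0,"linear":[2.4,-1.6,0],"twist":0},{"jaw":0,"linear":[2.4,-1.6,0],"twist":0},{"jaw":0,"linear":[2.4,-1.6,0],"twist":0},{"jaw":0,"linear":[2.4,-1.6,0],"twist":0},{"jaw":0,"linear":[2.4,-1.6,0],"twist":0},{"jaw":0,"linear":[2.4,-1.6,0],"twist":0},{"jaw":0,"linear":[2.4,-1.6,0],"twist":0},{"jaw":0,"linear":[2.4,-1.6,0],"twist":0},{"jaw":0,"linear":[2.4,-1.6,0],"twist":0}]' 20
cat > go.py <<'E'
import sys
from h import *
from scipy.spatial.transform import Rotation as Ro
t=np.array(list(map(float,sys.argv[1:4]))); o=robot.get_obs(); R=Ro.from_quat(o['tool_rot']).as_matrix()
p=np.array(o['position'])*1000; print('t',o['time'],'pos',p.round(1),'toolx yaw',np.degrees(np.arctan2(R[1,0],R[0,0])).round(2),'tilt',R[:2,2].round(4),'F',np.round(o['ft_force'],1),'gw',o['grip_width'])
print('tool delta cm',(R.T@(t-p)/10).round(2))
E
python3 go.py 522.6 -133 110
```

```text
time: 1.2
position: [0.4369, -0.2815, 0.2395]
tool_rot: [0.979, 0.203, -0.0, -0.0]
ft_force: [-0.6, 0.3, 0.4]
grip_width: 0.0151
grip_force: 0.0
t 1.2 pos [ 436.9 -281.5  239.5] toolx yaw 23.41 tilt [-0.0001  0.0002] F [-0.6  0.3  0.4] gw 0.015123711864169363
tool delta cm [ 13.76 -10.22  12.95]
```

```bash
python3 -m pendant '[{"jaw":0,"linear":[2.3,-1.7,1],"twist":0},{"jaw":0,"linear":[2.3,-1.7,1],"twist":0},{"jaw":0,"linear":[2.3,-1.7,2],"twist":0},{"jaw":0,"linear":[2.3,-1.7,2],"twist":0},{"jaw":0,"linear":[2.3,-1.7,2],"twist":0},{"jaw":0,"linear":[0,0,2],"twist":0},{"jaw":0,"linear":[0,0,0],"twist":0},{"jaw":0,"linear":[0,0,0],"twist":0}]'
python3 go.py 522.6 -133 84
```

```text
time: 1.87
position: [0.5076, -0.1585, 0.1388]
tool_rot: [0.979, 0.203, -0.001, -0.001]
ft_force: [0.4, 0.3, 0.7]
grip_width: 0.0002
grip_force: 0.0
t 1.8667 pos [ 507.6 -158.5  138.8] toolx yaw 23.48 tilt [-0.0026  0.0012] F [0.4 0.3 0.7] gw 0.00018185004801820335
tool delta cm [ 2.41 -1.73  5.48]
```

```bash
python3 -m pendant '[{"jaw":0,"linear":[1.2,-0.9,0],"twist":0},{"jaw":0,"linear":[1.2,-0.8,1.5],"twist":0},{"jaw":0,"linear":[0,0,2],"twist":0},{"jaw":0,"linear":[0,0,1.5],"twist":0},{"jaw":0,"linear":[0,0,0.5],"twist":0},{"jaw":0,"linear":[0,0,0],"twist":0},{"jaw":0,"linear":[0,0,0],"twist":0}]'
python3 go.py 522.6 -133 79
python3 -m pendant '[{"jaw":0,"linear":[0,0,0.3],"twist":0},{"jaw":0,"linear":[0,0,0.2],"twist":0},{"jaw":0,"linear":[0,0,0.2],"twist":0},{"jaw":0,"linear":[0,0,0],"twist":0},{"jaw":0,"linear":[0,0,0],"twist":0}]'
python3 go.py 522.6 -133 71
python3 - <<'E'
from h import *
c=cam('scene'); o,d=rays(c,[[0,0]]); V=np.array(c['view']); p=V@[.5226,-.133,.06,1]; s=p[:2]/p[2]; s=s*(1+c['k1']*(s@s)); u,v=(s*c['f']+[c['cx'],c['cy']]).astype(int); print(u,v)
cv2.imwrite('pics/press.png',cv2.resize(c['color'][v-40:v+40,u-50:u+50],None,fx=7,fy=7,interpolation=cv2.INTER_CUBIC))
E
```

```text
time: 2.45
position: [0.5239, -0.1351, 0.0856]
tool_rot: [0.979, 0.202, 0.001, 0.001]
ft_force: [0.5, 0.0, 0.5]
grip_width: 0.0003
grip_force: 0.0
t 2.45 pos [ 523.9 -135.1   85.6] toolx yaw 23.35 tilt [ 0.0016 -0.0008] F [0.5 0.  0.5] gw 0.0003230255060257866
tool delta cm [-0.04 -0.24  0.66]
time: 2.87
position: [0.524, -0.1345, 0.078]
tool_rot: [0.979, 0.203, 0.001, 0.001]
ft_force: [0.1, -1.7, 2.2]
grip_width: 0.0003
grip_force: 1.1
t 2.8667 pos [ 524.  -134.5   78. ] toolx yaw 23.43 tilt [ 0.0013 -0.001 ] F [ 0.1 -1.7  2.2] gw 0.0003202473338722652
tool delta cm [-0.07 -0.19  0.7 ]
308 223
```

View pics/press.png

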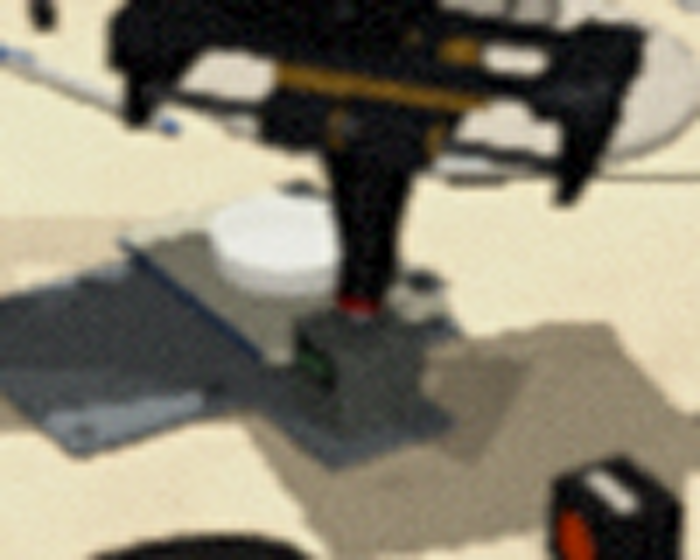

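The closed fingertips sit on the red head (crop pixel 360,302) and 2 N is already felt. Pressing to the stop now.

```bash
python3 -m pendant '[{"jaw":0,"linear":[0,0,0.3],"twist":0},{"jaw":0,"linear":[0,0,0.3],"twist":0},{"jaw":0,"linear":[0,0,0.2],"twist":0},{"jaw":0,"linear":[0,0,0],"twist":0},{"jaw":0,"linear":[0,0,0],"twist":0}]'
python3 -m pendant '[{"jaw":0,"linear":[0,0,0.1],"twist":0},{"jaw":0,"linear":[0,0,0],"twist":0},{"jaw":0,"linear":[0,0,0],"twist":0}]'
python3 -m pendant '[{"jaw":0,"linear":[0,0,0.1],"twist":0},{"jaw":0,"linear":[0,0,0],"twist":0},{"jaw":0,"linear":[0,0,0],"twist":0}]'
```

```text
time: 3.33
position: [0.524, -0.1344, 0.0713]
tool_rot: [0.979, 0.203, 0.001, 0.001]
ft_force: [-2.2, -1.5, 15.2]
grip_width: 0.0002
grip_force: 7.9
time: 3.58
position: [0.524, -0.1344, 0.0711]
tool_rot: [0.979, 0.203, 0.001, 0.001]
ft_force: [-2.8, -0.6, 21.8]
grip_width: 0.0003
grip_force: 11.1
time: 3.83
position: [0.5241, -0.1344, 0.071]
tool_rot: [0.979, 0.203, 0.001, 0.001]
ft_force: [-4.3, 0.4, 29.0]
grip_width: 0.001
grip_force: 14.4
```

```bash
python3 -m pendant '[{"jaw":0,"linear":[0,0,-0.5],"twist":0},{"jaw":0,"linear":[0,0,-1],"twist":0},{"jaw":0,"linear":[0,0,-2],"twist":0},{"jaw":0,"linear":[0,0,-3],"twist":0},{"jaw":0,"linear":[0,0,-3],"twist":0},{"jaw":0,"linear":[0,0,-1],"twist":0},{"jaw":0,"linear":[0,0,0],"twist":0}]'
python3 -m pendant '[{"jaw":0.7,"linear":[0.7,-3.2,0],"twist":-3},{"jaw":0.7,"linear":[0.7,-3.2,0],"twist":-3.3},{"jaw":0.7,"linear":[0.3,-3.2,0],"twist":0},{"jaw":0.7,"linear":[0.3,-3.2,0],"twist":0},{"jaw":0.7,"linear":[0.3,-3.2,0],"twist":0},{"jaw":0.7,"linear":[0.3,-3.2,0],"twist":0},{"jaw":0.7,"linear":[0.3,-3.2,0],"twist":0},{"jaw":0.7,"linear":[0.3,-3.2,0],"twist":0},{"jaw":0.7,"linear":[0.3,-3.2,0],"twist":0},{"jaw":0.7,"linear":[0.3,-3.2,0],"twist":0},{"jaw":0.7,"linear":[0,0,0],"twist":0},{"jaw":0.7,"linear":[0,0,0],"twist":0}]'
python3 go.py 445.2 260.3 80
python3 - <<'E'
from h import *
c=cam('scene'); cv2.imwrite('pics/s2.png',cv2.resize(c['color'][170:270,130:360],None,fx=3.4,fy=3.4,interpolation=cv2.INTER_CUBIC))
E
```

```text
time: 4.42
position: [0.5246, -0.1342, 0.1748]
tool_rot: [0.979, 0.203, 0.002, 0.001]
ft_force: [-0.2, 0.2, -0.1]
grip_width: 0.0005
grip_force: 0.0
time: 5.42
position: [0.4007, 0.1653, 0.1711]
tool_rot: [0.966, 0.258, -0.002, -0.0]
ft_force: [1.4, 0.1, -0.2]
grip_width: 0.0598
grip_force: 0.0
t 5.4167 pos [400.7 165.3 171.1] toolx yaw 29.94 tilt [-0.0043 -0.0005] F [ 1.4  0.1 -0.2] gw 0.05981402165147554
tool delta cm [ 8.63 -6.    9.08]
```

View pics/s2.png

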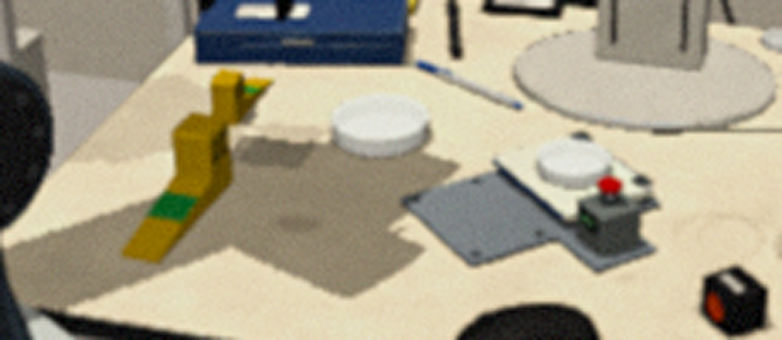

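The plunger is back up (crop 610,185), the dish is still on the plate (575,160), and the small wedge's tab is at (227,97), untouched. Moving over the tab.

```bash
python3 -m pendant '[{"jaw":0.7,"linear":[2.1,-1.5,0],"twist":0},{"jaw":0.7,"linear":[2.1,-1.5,0],"twist":0},{"jaw":0.7,"linear":[2.1,-1.5,1],"twist":0},{"jaw":0.7,"linear":[2.1,-1.5,2],"twist":0},{"jaw":0.7,"linear":[0,0,3],"twist":0},{"jaw":0.7,"linear":[0,0,2],"twist":0},{"jaw":0.7,"linear":[0,0,0],"twist":0},{"jaw":0.7,"linear":[0,0,0],"twist":0},{"jaw":0.7,"linear":[0,0,0],"twist":0}]'
python3 go.py 445.2 260.3 24
python3 - <<'E'
from h import *
c=cam('top'); P=cloud(c)*1000;hsv=cv2.cvtColor(c['color'],cv2.COLOR_BGR2HSV)
g=cv2.inRange(hsv,np.array((40,110,60)),np.array((85,255,255))); g[:195]=0;g[225:]=0;g[:,:110]=0;g[:,150:]=0
ys,xs=np.where(g>0); r=cv2.minAreaRect((onz(c,np.c_[xs,ys],.0108)[:,:2]*1000).astype(np.float32)); print(len(xs),r)
cv2.imwrite('pics/t2.png',cv2.resize(c['color'][170:250,90:190],None,fx=7,fy=7,interpolation=cv2.INTER_CUBIC))
E
```

```text
time: 6.22
position: [0.4472, 0.2571, 0.0928]
tool_rot: [0.967, 0.256, 0.0, 0.0]
ft_force: [0.6, -0.2, 0.7]
grip_width: 0.0608
grip_force: 0.0
t 6.2167 pos [447.2 257.1  92.8] toolx yaw 29.62 tilt [0.0004 0.0001] F [ 0.6 -0.2  0.7] gw 0.06083643244660716
tool delta cm [-0.02 -0.37  6.88]
27 ((483.0411682128906, 276.07830810546875), (19.44948387145996, 7.864243030548096), 29.696352005004883)
```

View pics/t2.png

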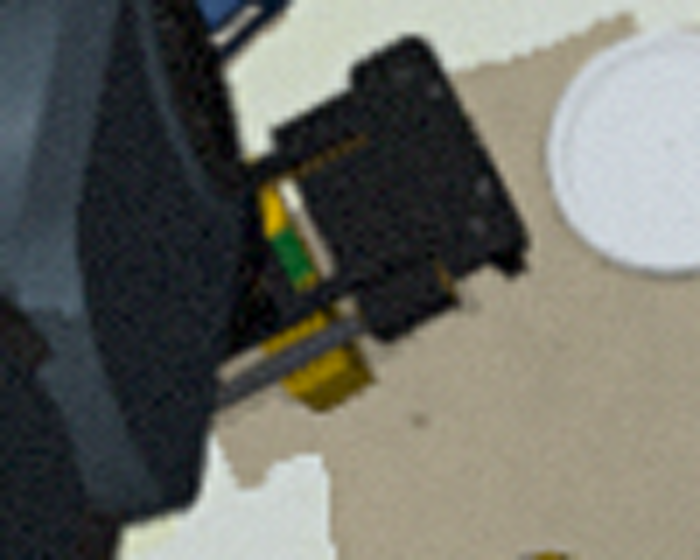

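The gripper straddles the tab (crop 330,370), and the green band at (290,255) has not moved. Descending and gripping.

```bash
python3 -m pendant '[{"jaw":0.7,"linear":[0,-0.35,0],"twist":0},{"jaw":0.7,"linear":[0,0,2],"twist":0},{"jaw":0.7,"linear":[0,0,2],"twist":0},{"jaw":0.7,"linear":[0,0,1.5],"twist":0},{"jaw":0.7,"linear":[0,0,1],"twist":0},{"jaw":0.7,"linear":[0,0,0.3],"twist":0},{"jaw":0.7,"linear":[0,0,0],"twist":0},{"jaw":0.7,"linear":[0,0,0],"twist":0}]'
python3 go.py 445.2 260.3 24
python3 -m pendant '[{"jaw":0.2,"linear":[0,0,0],"twist":0},{"jaw":0.2,"linear":[0,0,0],"twist":0},{"jaw":0.2,"linear":[0,0,0],"twist":0},{"jaw":0.2,"linear":[0,0,0],"twist":0},{"jaw":0.2,"linear":[0,0,0],"twist":0},{"jaw":0.2,"linear":[0,0,0],"twist":0},{"jaw":0.1,"linear":[0,0,0],"twist":0},{"jaw":0.1,"linear":[0,0,0],"twist":0},{"jaw":0.1,"linear":[0,0,0],"twist":0},{"jaw":0.1,"linear":[0,0,0],"twist":0}]' 30
python3 go.py 445.2 260.3 24
```

```text
time: 6.93
position: [0.4451, 0.2612, 0.0253]
tool_rot: [0.967, 0.256, 0.001, -0.0]
ft_force: [0.6, 0.3, 0.6]
grip_width: 0.0609
grip_force: 0.0
t 6.9333 pos [445.1 261.2  25.3] toolx yaw 29.72 tilt [0.0013 0.0005] F [0.6 0.3 0.6] gw 0.06091262425735784
tool delta cm [-0.03  0.08  0.13]
time: 7.77
position: [0.4444, 0.261, 0.0247]
tool_rot: [0.967, 0.256, -0.0, -0.0]
ft_force: [-0.6, 0.2, 2.4]
grip_width: 0.024
grip_force: 29.6
t 7.7667 pos [444.4 261.   24.7] toolx yaw 29.72 tilt [-0.0001  0.0001] F [-0.6  0.2  2.4] gw 0.024013635196823212
tool delta cm [0.03 0.1  0.07]
```

```bash
python3 -m pendant '[{"jaw":0.1,"linear":[0,0,-0.5],"twist":0},{"jaw":0.1,"linear":[0,0,-1.5],"twist":0},{"jaw":0.1,"linear":[0,0,-2],"twist":0},{"jaw":0.1,"linear":[0,0,-2],"twist":4},{"jaw":0.1,"linear":[0,0,-1.5],"twist":6},{"jaw":0.1,"linear":[0,0,-0.5],"twist":6},{"jaw":0.1,"linear":[0,0,0],"twist":6},{"jaw":0.1,"linear":[0,0,0],"twist":6},{"jaw":0.1,"linear":[0,0,0],"twist":6},{"jaw":0.1,"linear":[0,0,0],"twist":6},{"jaw":0.1,"linear":[0,0,0],"twist":3.7},{"jaw":0.1,"linear":[0,0,0],"twist":0}]'
python3 -m pendant '[{"jaw":0.1,"linear":[0.3,1.4,0],"twist":0},{"jaw":0.1,"linear":[0.6,2.8,0],"twist":0},{"jaw":0.1,"linear":[0.6,2.8,0],"twist":0},{"jaw":0.1,"linear":[0.6,2.8,0],"twist":0},{"jaw":0.1,"linear":[0.6,2.8,0],"twist":0},{"jaw":0.1,"linear":[0.6,2.8,0],"twist":0},{"jaw":0.1,"linear":[0.6,2.8,0],"twist":0},{"jaw":0.1,"linear":[0.6,2.8,0],"twist":0},{"jaw":0.1,"linear":[0.6,2.8,0],"twist":0},{"jaw":0.1,"linear":[0.6,2.8,0],"twist":0},{"jaw":0.1,"linear":[0,0,0],"twist":0},{"jaw":0.1,"linear":[0,0,0],"twist":0}]'
python3 go.py 435.7 -19.7 31
python3 fix.py
```

```text
time: 8.77
position: [0.4443, 0.2608, 0.1045]
tool_rot: [0.993, -0.122, -0.0, 0.0]
ft_force: [-1.0, -0.7, -1.6]
grip_width: 0.0238
grip_force: 29.6
time: 9.77
position: [0.4359, -0.0124, 0.1046]
tool_rot: [0.992, -0.123, 0.0, 0.0]
ft_force: [0.1, 0.4, -1.6]
grip_width: 0.0239
grip_force: 29.6
t 9.7667 pos [435.9 -12.4 104.6] toolx yaw -14.1 tilt [ 0.0003 -0.0001] F [ 0.1  0.4 -1.6] gw 0.02390154390627615
tool delta cm [0.16 0.72 7.36]
front [[453.3  36. ]
 [424.7 -77.8]] 117.32091147102267 lip [[537.6  13.1]
 [511.8 -98.3]] 114.40147104219534 back [[ 625.7   -8.2]
 [ 599.2 -121.1]]
yaw -14.083747587655068
yaw -13.06382659623037
yaw -13.216025670281638
yaw long -14.130977999495082 178.8610786711815
runway rect ((502.0534973144531, -99.10273742675781), (15.175542831420898, 27.42977523803711), 0.8338966369628906) [[494.29998779296875, -85.5], [494.70001220703125, -112.9000015258789], [509.79998779296875, -112.69999694824219], [509.3999938964844, -85.30000305175781]]
plate depth ((587.3688354492188, -50.585968017578125), (246.9010009765625, 116.64273071289062), 39.4024772644043) [576.23399749 -61.43864089  24.47696532]
origin from plunger [524.96705608 -40.83494672]
origin from plunger [527.37884478 -40.92849169]
origin from plunger [529.78735831 -41.08513787]
tabtop 0 [nan nan nan] [[nan nan nan]]fix.py:20: RuntimeWarning: Mean of empty slice.
  ys,xs=np.where(m>0); p=P[ys,xs]; k=p[:,2]>38; print('tabtop',k.sum(),p[k].mean(0), onz(c,[[xs[k].mean(),ys[k].mean()]],.044)*1000)
  ret = um.true_divide(
  ret = ret.dtype.type(ret / rcount)
```

```bash
python3 -m pendant '[{"jaw":0.1,"linear":[0.1,0.4,0],"twist":0},{"jaw":0.1,"linear":[0,0.3,1.5],"twist":0},{"jaw":0.1,"linear":[0,0,2],"twist":0},{"jaw":0.1,"linear":[0,0,2],"twist":0},{"jaw":0.1,"linear":[0,0,1],"twist":0},{"jaw":0.1,"linear":[0,0,0.3],"twist":0},{"jaw":0.1,"linear":[0,0,0],"twist":0},{"jaw":0.1,"linear":[0,0,0],"twist":0}]'
python3 go.py 435.7 -19.7 31
cat > look.py <<'E'
import sys
from h import *
for n,(x0,y0,x1,y1) in {'scene':(225,195,345,275),'top':(210,140,330,240)}.items():
    c=cam(n); im=c['color']; cv2.imwrite(f'pics/{n}_{sys.argv[1]}.png',im)
    cv2.imwrite(f'pics/{n}_{sys.argv[1]}c.png',cv2.resize(im[y0:y1,x0:x1],None,fx=6,fy=6,interpolation=cv2.INTER_CUBIC)[:600,:800])
    hsv=cv2.cvtColor(im,cv2.COLOR_BGR2HSV); zo=float(sys.argv[2])
    for nm,lo,hi,z in(('green',(40,110,60),(85,255,255),zo+.0108),('yellow',(20,130,80),(34,255,255),zo+.005),('red',(0,170,90),(4,255,255),.062)):
        m=cv2.inRange(hsv,np.array(lo),np.array(hi)); k=np.zeros_like(m); k[y0:y1,x0:x1]=255; m&=k
        ys,xs=np.where(m>0)
        if len(xs)>4:
            p=onz(c,np.c_[xs,ys],z)[:,:2]*1000; r=cv2.minAreaRect(p.astype(np.float32)); print(n,nm,len(xs),'px',xs.mean().round(1),ys.mean().round(1),'mean',p.mean(0).round(1),'rect',np.round(r[0],1),np.round(r[1],1),round(r[2],1))
            if nm!='red': print('  fixture', ((p.mean(0)-[525,-42])@np.array([[.970,.242],[-.242,.970]])).round(1))
E
python3 look.py a .0053
```

```text
time: 10.48
position: [0.435, -0.0173, 0.0368]
tool_rot: [0.993, -0.121, 0.0, 0.0]
ft_force: [0.1, -0.6, -2.0]
grip_width: 0.0238
grip_force: 29.6
t 10.4833 pos [435.  -17.3  36.8] toolx yaw -13.88 tilt [ 0.0001 -0.    ] F [ 0.1 -0.6 -2. ] gw 0.023751651646265987
tool delta cm [0.12 0.21 0.58]
scene green 19 px 269.7 227.8 mean [486.7 -20.6] rect [485.9 -20.3] [20.  12.5] 72.1
  fixture [-42.3  11.5]
scene yellow 188 px 264.7 229.4 mean [478.1  -9.4] rect [485.  23.] [122.8  99.2] 78.1
  fixture [-53.4  20.2]
scene red 20 px 310.2 226.1 mean [ 514.8 -144.6] rect [ 477.6 -212.2] [195.1  13.9] 61.8
top red 49 px 296.6 188.8 mean [ 522.  -133.3] rect [ 522.7 -133.1] [17.1 16.7] 0.3
```

```bash
python3 - <<'E'
import cv2,numpy as np
a=cv2.imread('pics/scene_ac.png');b=cv2.imread('pics/top_ac.png'); a=a[:,:720];b=b[:,:720]
w=400;r=lambda x:cv2.resize(x,(w,int(x.shape[0]*w/x.shape[1])))
A,B=r(a),r(b);h=max(len(A),len(B));o=np.zeros((h,800,3),np.uint8);o[:len(A),:400]=A;o[:len(B),400:]=B;cv2.imwrite('pics/ab.png',o)
E
```

```text
(no output)
```

View pics/ab.png

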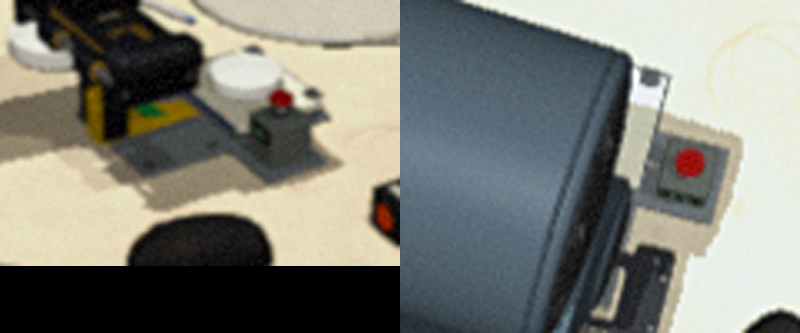

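The scene view shows the wedge held above the runway with its thin edge toward the lip, and the top view is blocked by the arm. I check the wedge position in the scene view with depth.

```bash
cat > dm.py <<'E'
import sys
from h import *
c=cam('scene'); im=c['color']; P=cloud(c)*1000; hsv=cv2.cvtColor(im,cv2.COLOR_BGR2HSV)
F=lambda p:(p[:,:2]-[525,-42])@np.array([[.970,.242],[-.242,.970]])
def m(lo,hi,box):
    g=cv2.inRange(hsv,np.array(lo),np.array(hi)); k=np.zeros_like(g); x0,y0,x1,y1=box; k[y0:y1,x0:x1]=255; return np.where(g&k)
b=(240,205,295,245)
for nm,lo,hi in(('green',(40,90,50),(85,255,255)),('yellow',(18,110,60),(36,255,255))):
    ys,xs=m(lo,hi,b); p=P[ys,xs]; f=F(p); print(nm,len(xs),'depth mean',p.mean(0).round(1),'fix',f.mean(0).round(1),'std',f.std(0).round(1))
    if nm=='yellow':
        k=(xs>266); print(' ramp tip px',xs.max(), ys[xs==xs.max()], 'ramp fix pct x',np.percentile(f[k,0],[2,50,98]).round(1),'y',np.percentile(f[k,1],[2,50,98]).round(1),'z',np.percentile(p[k,2],[2,50,98]).round(1))
        hull=cv2.convexHull(np.c_[xs,ys][k].astype(np.int32))[:,0]; z=float(sys.argv[1])
        for u in hull: print('  ',u,F(onz(c,[u],z+.0024)*1000).round(1)[0])
ys,xs=m((0,170,80),(6,255,255),(300,215,320,230)); print('red depth',P[ys,xs].mean(0).round(1),'plane',(onz(c,[[xs.mean(),ys.mean()]],.059)*1000).round(1))
ys,xs=m((105,60,20),(125,255,140),(270,205,320,245)); p=P[ys,xs]; print('blue',len(xs),p.mean(0).round(1),F(p).mean(0).round(1), xs.mean(),ys.mean())
E
python3 dm.py .012
```

```text
green 25 depth mean [473.3 -34.2  28.2] fix [-52.1  -5. ] std [17.1 25. ]
yellow 240 depth mean [455.2 -28.2  35.4] fix [-71.1  -3.5] std [36.3 15.2]
 ramp tip px 284 [228] ramp fix pct x [-71.3 -31.7  -4. ] y [-28.2  -6.9  30.6] z [  5.2  16.7 114.2]
   [284 228] [-6.7 -7.4]
   [282 230] [-17.3 -13.9]
   [269 234] [-59.5 -13.9]
   [267 234] [-64.2 -11.1]
   [267 205] [ 22.1 136.8]
   [269 205] [ 27.4 133.7]
red depth [ 520.7 -134.9   60. ] plane [[ 522.  -133.9   59. ]]
blue 28 [503.9 -65.4  38.9] [-14.8 -27.9] 285.35714285714283 224.0
```

```bash
python3 -m pendant '[{"jaw":0.1,"linear":[0,0.15,0.2],"twist":0},{"jaw":0.1,"linear":[0,0,0.2],"twist":0},{"jaw":0.1,"linear":[0,0,0.1],"twist":0},{"jaw":0.1,"linear":[0,0,0],"twist":0},{"jaw":0.1,"linear":[0,0,0],"twist":0}]'
python3 -m pendant '[{"jaw":0.1,"linear":[0,0,0.1],"twist":0},{"jaw":0.1,"linear":[0,0,0],"twist":0},{"jaw":0.1,"linear":[0,0,0],"twist":0}]'
```

```text
time: 11.05
position: [0.4344, -0.0195, 0.0315]
tool_rot: [0.993, -0.122, -0.0, -0.0]
ft_force: [-1.2, -0.6, -0.8]
grip_width: 0.0241
grip_force: 29.6
time: 11.3
position: [0.4346, -0.0195, 0.0306]
tool_rot: [0.993, -0.122, 0.0, 0.0]
ft_force: [-0.2, -0.1, 0.5]
grip_width: 0.0237
grip_force: 29.6
```

```bash
python3 -m pendant '[{"jaw":0.1,"linear":[0.3,0,0.05],"twist":0},{"jaw":0.1,"linear":[0.5,0,0],"twist":0},{"jaw":0.1,"linear":[0.5,0,0],"twist":0},{"jaw":0.1,"linear":[0.5,0,0],"twist":0},{"jaw":0.1,"linear":[0.4,0,0],"twist":0},{"jaw":0.1,"linear":[0.3,0,0],"twist":0},{"jaw":0.1,"linear":[0.2,0,0],"twist":0},{"jaw":0.1,"linear":[0,0,0],"twist":0},{"jaw":0.1,"linear":[0,0,0],"twist":0}]'
for i in 1; do :; done
python3 -m pendant '[{"jaw":0.1,"linear":[0.15,0,0],"twist":0},{"jaw":0.1,"linear":[0.15,0,0],"twist":0},{"jaw":0.1,"linear":[0,0,0],"twist":0}]'
python3 -m pendant '[{"jaw":0.1,"linear":[0.15,0,0],"twist":0},{"jaw":0.1,"linear":[0.15,0,0],"twist":0},{"jaw":0.1,"linear":[0,0,0],"twist":0}]'
python3 -m pendant '[{"jaw":0.1,"linear":[0.15,0,0],"twist":0},{"jaw":0.1,"linear":[0.15,0,0],"twist":0},{"jaw":0.1,"linear":[0,0,0],"twist":0}]'
python3 -m pendant '[{"jaw":0.1,"linear":[0.15,0,0],"twist":0},{"jaw":0.1,"linear":[0.15,0,0],"twist":0},{"jaw":0.1,"linear":[0,0,0],"twist":0}]'
```

```text
time: 12.05
position: [0.4584, -0.0251, 0.0306]
tool_rot: [0.993, -0.122, -0.002, -0.0]
ft_force: [-3.2, 2.2, 9.0]
grip_width: 0.024
grip_force: 29.8
time: 12.3
position: [0.4609, -0.0257, 0.0306]
tool_rot: [0.993, -0.122, -0.003, -0.001]
ft_force: [-5.2, 1.1, 9.2]
grip_width: 0.0238
grip_force: 29.8
time: 12.55
position: [0.4638, -0.0264, 0.0306]
tool_rot: [0.993, -0.122, -0.003, -0.001]
ft_force: [-4.5, 2.1, 9.8]
grip_width: 0.0239
grip_force: 29.8
time: 12.8
position: [0.4656, -0.0268, 0.0306]
tool_rot: [0.993, -0.121, -0.004, -0.001]
ft_force: [-6.1, 1.6, 10.4]
grip_width: 0.0236
grip_force: 29.8
time: 13.05
position: [0.4663, -0.0268, 0.0305]
tool_rot: [0.993, -0.121, -0.006, -0.001]
ft_force: [-9.9, 1.7, 13.1]
grip_width: 0.0239
grip_force: 30.0
```

```bash
python3 look.py b .006 >/dev/null; python3 dm.py .006
```

```text
green 19 depth mean [502.8 -44.6  22.6] fix [-20.9  -7.8] std [18.9 27.5]
yellow 208 depth mean [473.9 -37.9  32.7] fix [-50.5  -8.4] std [28.1 15.1]
 ramp tip px 289 [230] ramp fix pct x [-79.1 -25.8   6.2] y [-39.6 -12.7   7.7] z [  4.8  13.1 107.9]
   [289 230] [  5.  -15.5]
   [287 231] [ -2.8 -17.2]
   [278 234] [-33.  -18.2]
   [271 236] [-55.2 -17.4]
   [267 237] [-67.3 -16.3]
   [267 209] [ 14.7 124.2]
   [278 205] [ 56.9 129.3]
   [280 205] [ 62.2 126.2]
red depth [ 521.9 -134.7   59.8] plane [[ 522.9 -133.8   59. ]]
blue 18 [468.2 -93.1  85.1] [-42.8 -63.3] 283.6666666666667 217.22222222222223
```

View pics/scene_bc.png

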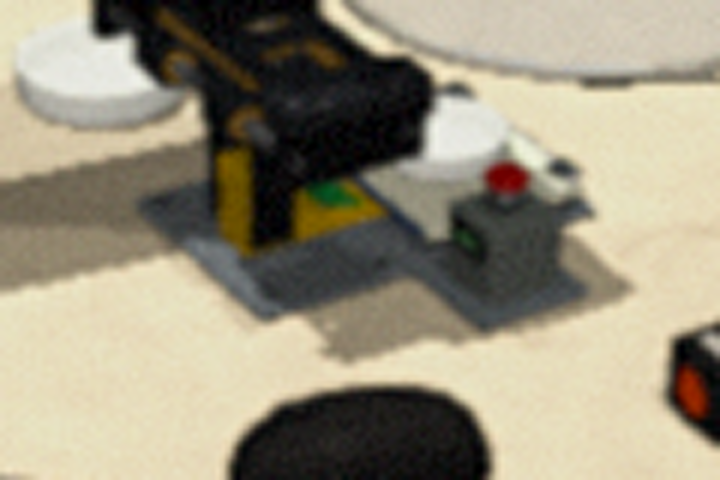

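The thin edge is under the lip and contact is starting, with the dish and plate in place (dish at crop 465,140). The wedge is pressed down harder than it needs to be, so I relieve that before pushing on.

```bash
python3 go.py 485 -32 30.7; python3 -m pendant '[{"jaw":0.1,"linear":[0,0,-0.06],"twist":0},{"jaw":0.1,"linear":[0,0,-0.04],"twist":0},{"jaw":0.1,"linear":[0,0,0],"twist":0}]';python3 go.py 485 -32 30.7;  python3 -m pendant '[{"jaw":0.1,"linear":[0.15,0,0],"twist":0},{"jaw":0.1,"linear":[0.15,0,0],"twist":0},{"jaw":0.1,"linear":[0,0,0],"twist":0}]'; python3 go.py 485 -32 30.7
```

```text
t 13.2 pos [466.2 -26.8  30.5] toolx yaw -13.93 tilt [-0.0122  0.0036] F [-9.2  2.2 12.8] gw 0.023422901648424078
tool delta cm [ 1.95  0.05 -0.04]
time: 13.45
position: [0.4716, -0.0285, 0.0307]
tool_rot: [0.993, -0.122, -0.001, -0.0]
ft_force: [-1.1, -0.0, -3.3]
grip_width: 0.0238
grip_force: 30.0
t 13.45 pos [471.6 -28.5  30.7] toolx yaw -13.97 tilt [-0.0018  0.0006] F [-1.1 -0.  -3.3] gw 0.023828077722068065
tool delta cm [ 1.39  0.01 -0.  ]
time: 13.7
position: [0.4759, -0.0298, 0.0308]
tool_rot: [0.993, -0.122, 0.0, 0.0]
ft_force: [-0.9, 0.9, -3.2]
grip_width: 0.0236
grip_force: 30.0
t 13.7 pos [475.9 -29.8  30.8] toolx yaw -13.98 tilt [ 0.0005 -0.0001] F [-0.9  0.9 -3.2] gw 0.023646589065495893
tool delta cm [ 0.93 -0.    0.01]
```

```bash
python3 -m pendant '[{"jaw":0.1,"linear":[0.15,0,0.03],"twist":0},{"jaw":0.1,"linear":[0.15,0,0],"twist":0},{"jaw":0.1,"linear":[0.15,0,0],"twist":0},{"jaw":0.1,"linear":[0,0,0],"twist":0},{"jaw":0.1,"linear":[0,0,0],"twist":0}]'; python3 go.py 485 -32 30.7
python3 -m pendant '[{"jaw":0.1,"linear":[0.15,0,0],"twist":0},{"jaw":0.1,"linear":[0.15,0,0],"twist":0},{"jaw":0.1,"linear":[0.1,0,0],"twist":0},{"jaw":0.1,"linear":[0,0,0],"twist":0},{"jaw":0.1,"linear":[0,0,0],"twist":0},{"jaw":0.1,"linear":[0,0,0],"twist":0}]'; python3 go.py 485 -32 30.7
python3 look.py c .006; python3 dm.py .006
```

```text
time: 14.12
position: [0.4804, -0.0309, 0.0308]
tool_rot: [0.993, -0.122, 0.001, 0.0]
ft_force: [0.4, 0.3, -4.2]
grip_width: 0.0236
grip_force: 30.0
t 14.1167 pos [480.4 -30.9  30.8] toolx yaw -13.98 tilt [ 0.0014 -0.0004] F [ 0.4  0.3 -4.2] gw 0.02355634308329936
tool delta cm [ 0.48 -0.    0.01]
time: 14.62
position: [0.4839, -0.0317, 0.0308]
tool_rot: [0.993, -0.122, 0.0, 0.0]
ft_force: [-0.4, -0.1, -3.8]
grip_width: 0.0238
grip_force: 30.0
t 14.6167 pos [483.9 -31.7  30.8] toolx yaw -13.98 tilt [ 0.0008 -0.0002] F [-0.4 -0.1 -3.8] gw 0.023845588223044615
tool delta cm [0.12 0.   0.01]
scene green 7 px 283.7 225.7 mean [522.4 -40.9] rect [522. -42.] [13.7  5.1] 71.0
  fixture [-2.8  0.4]
scene yellow 111 px 275.2 227.1 mean [507.1 -22. ] rect [552.2  10.7] [197.2  59.2] 45.6
  fixture [-22.2  15.1]
scene red 21 px 310.6 225.8 mean [ 516.6 -144.5] rect [ 490.8 -213.7] [185.6  14.7] 69.0
top red 48 px 296.4 188.5 mean [ 522.7 -132.8] rect [ 522.7 -133.1] [17.1 16.7] 0.3
green 8 depth mean [520.6 -43.8  18.6] fix [-3.9 -2.8] std [2.8 3.3]
yellow 155 depth mean [483.7 -40.6  33.4] fix [-40.4  -8.6] std [21.7 15.8]
 ramp tip px 289 [229 230] ramp fix pct x [-74.5 -49.3   1.8] y [-46.   -9.1  16.1] z [  4.2  22.3 108.3]
   [289 230] [  5.  -15.5]
   [280 233] [-25.4 -16.4]
   [273 235] [-47.7 -15.6]
   [270 235] [-54.8 -11.4]
   [268 233] [-54.1   0.7]
   [267 231] [-51.   11.6]
   [267 220] [-19.4  65.7]
   [269 205] [ 33.1 143.5]
   [271 206] [ 35.1 134.7]
   [272 207] [ 34.4 127.5]
   [289 229] [  8.  -10.8]
red depth [ 522.  -135.4   60.4] plane [[ 523.9 -133.8   59. ]]
blue 17 [ 478.6 -103.9   84.5] [-30.  -71.3] 289.52941176470586 217.52941176470588
```

View pics/scene_cc.png

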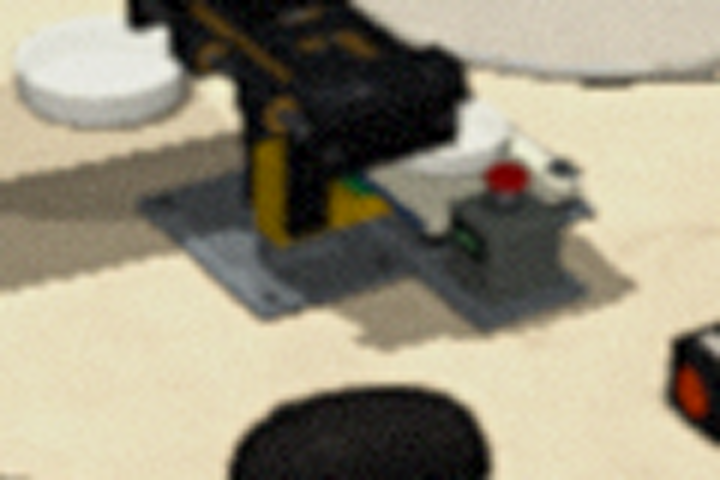

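The green band now meets the lip (crop 355,185), with the dish on the plate. The wrist is carrying the lip load (Fz -3.8 N), so I seat the wedge lightly on the deck.

```bash
python3 -m pendant '[{"jaw":0.1,"linear":[0,0,0.03],"twist":0},{"jaw":0.1,"linear":[0,0,0],"twist":0},{"jaw":0.1,"linear":[0,0,0],"twist":0}]'; python3 go.py 485 -32 30.7
python3 -m pendant '[{"jaw":0.1,"linear":[0,0,0.03],"twist":0},{"jaw":0.1,"linear":[0,0,0],"twist":0},{"jaw":0.1,"linear":[0,0,0],"twist":0}]'; python3 go.py 485 -32 30.7
python3 - <<'E'
import cv2,numpy as np
a=cv2.imread('pics/scene_b.png');b=cv2.imread('pics/scene_c.png')
f=lambda x:cv2.resize(x[212:242,268:318],(800,296*1),interpolation=cv2.INTER_CUBIC)
cv2.imwrite('pics/bc.png',np.vstack([f(a),f(b)]))
# vertical shift of plate lip corner area (near right end) between the pictures
ga,gb=[cv2.cvtColor(x,cv2.COLOR_BGR2GRAY).astype(np.float32) for x in(a,b)]
for nm,(x0,y0,x1,y1) in {'plate lip':(288,224,300,236),'gauge':(302,232,320,250)}.items():
    w=cv2.createHanningWindow((x1-x0,y1-y0),cv2.CV_32F); print(nm,cv2.phaseCorrelate(ga[y0:y1,x0:x1],gb[y0:y1,x0:x1],w))
E
```

```text
time: 15.02
position: [0.4839, -0.0317, 0.0306]
tool_rot: [0.993, -0.122, 0.0, 0.0]
ft_force: [-0.1, 1.2, -1.5]
grip_width: 0.0241
grip_force: 30.0
t 15.0167 pos [483.9 -31.7  30.6] toolx yaw -13.98 tilt [ 0.0009 -0.0003] F [-0.1  1.2 -1.5] gw 0.024111091315408343
tool delta cm [ 0.12 -0.   -0.01]
time: 15.27
position: [0.4839, -0.0317, 0.0306]
tool_rot: [0.993, -0.122, 0.001, 0.0]
ft_force: [-0.4, -0.7, 4.0]
grip_width: 0.0238
grip_force: 30.0
t 15.2667 pos [483.9 -31.7  30.6] toolx yaw -13.98 tilt [ 0.001  -0.0003] F [-0.4 -0.7  4. ] gw 0.023763021801557094
tool delta cm [ 0.12 -0.   -0.01]
plate lip ((0.7765870024342236, -0.8693047353172787), 0.9572944624556435)
gauge ((-0.12235669408071459, 0.02694984238887521), 0.9461303375385426)
```

View pics/bc.png

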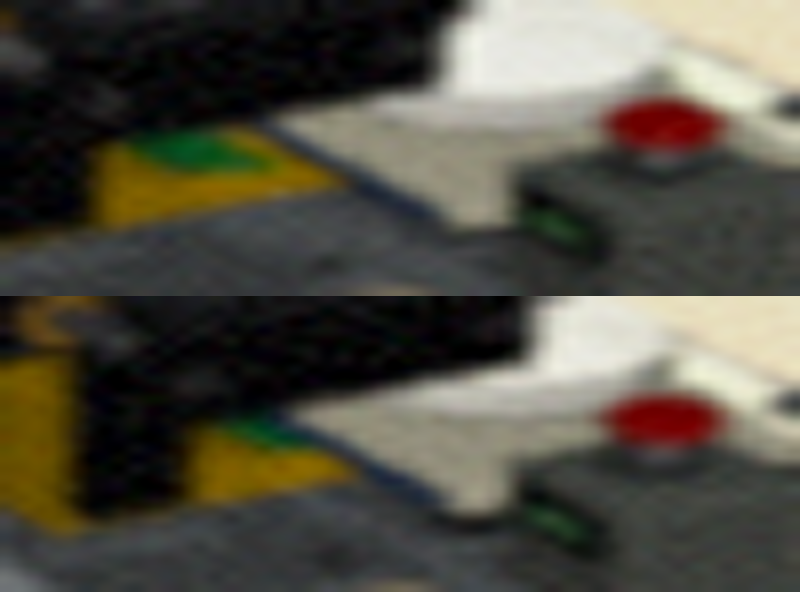

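Compared with before, the lip has risen (a dark gap shows under its corner at (470,520), about 0.9 px or 2.5–3 mm). It stands across the green band (270,430), the wedge is seated on the deck and the dish is in place. Handing in.

```bash
python3 -c "
from rig import robot
print(robot.hand_in())"
```

```text
the job is handed in; nothing more can be done
None
```

I zeroed the gauge, then pushed the small wedge in under the middle of the lip; the lip has risen about 3 mm and stands on the green band. The dish is still on the plate and the arm is still holding the wedge; I handed the job in at about 15 s, and the hand-in returned no verdict.

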